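# Load the compression stack and slide it under the press

### The arm

A 7-joint arm with a two-finger parallel gripper is mounted at the origin on the work surface. World frame = base frame: x ahead of the robot, y to its left, z up, the work surface at z = 0. Lengths are in m, angles in rad, forces in N, time in s.
With the tool pointing down it reaches from about 0.4 to 0.85 m from the base axis. Payload 10.4 kg.
Tool frame: the origin (TCP) lies between the finger pads; the fingertips stand 17 mm ahead of it and the grasp point (between the pads) lies 2 mm behind it; z points along the fingers, y is the line along which they close (so a half turn about z gives the same grasp; the last joint's range is limited). The gripper opens to 87 mm and grips with 3 to 60 N. Pads are 19 mm wide; open, the fingers measure 117 mm over their backs; the gripper's body (75 mm by 190 mm) begins 51 mm behind the grasp point.
Start: joints at [1.173, 0.332, -0.065, 1.46, 0.022, 1.35, -0.088], TCP at [0.229, -0.582, 0.24] pointing down, gripper open.
Joint ranges: [-2.6, 2.6], [-0.5, 2.12], [-1.47, 1.34], [0.16, 2.42], [-1.27, 4.41], [0.06, 2.06], [-2.6, 2.6]. Speed limits (rad/s): [2.22, 2.22, 2.79, 2.79, 3.14, 3.14, 3.14].

### API

Orientations are given as a unit quaternion [w, x, y, z].
In Python, from station import status, read_camera, workorder, regions_of, spot_point gives the robot as it stands.
- The arm moves only by the shell command python3 -m jog 'ROWS' [OPENING] [FORCE]. ROWS is text: rows parted by semicolons, each of 4 numbers parted by spaces: the shift along the tool's x, y, z scaled (see below), then the turn about the tool's z scaled (see below). A call has 1 to 8 rows; each row is the pose to reach, as a shift and turn from the pose commanded when the call began, along the tool's axes at that moment; what a row does not reach only later rows make up. The controller multiplies each number of a shift by 0.2 m and each number of a turn by pi/4 rad. A row lasts 1/8 s, in which the tool goes at most 62.5 mm and 10.7 degrees, less where a joint would pass 70% of its speed; a pose out of reach is approached as far as the arm can. A call with a number of a shift or a turn outside -1 to 1 is refused whole. A call with a gripper value outside its range is refused whole. OPENING is the opening, from -1 (shut) to 1 (fully open), set as the call begins (- or left out, the last holds). The fingers move at their own pace and stop on an object; FORCE is the grip in N (left out, the last holds). Time passes only in rows, so rows that repeat a pose let the fingers close. It gives the time, the measured TCP pose, the force, the opening and the grip force at its end, in the units of the state.
- status.sense(): the state, without advancing time (a new reading comes with each control period).
- read_camera(name): name is "side" or "top" or "wrist"; returns a dict with "pixels" (420x560x3 uint8, red, green, blue), "fx", "fy", "cx", "cy" (pixels), "distortion" ([k1, k2, p1, p2, k3] as OpenCV has them; the pictures are not rectified), "extrinsics" (4x4, takes a point from camera to world coordinates). Camera axes: x right, y up, looking along -z (the intrinsics and any distortion apply to the point x, -y, -z); pixel columns grow to the right and rows downward; lengths in m; the calibration is good to about 2 mm. A picture is of the moment at which its call begins. There is no depth.
- workorder.job_done(): hands the job in; it is judged then, once.
Trained networks look in a picture, given as the dict that the camera call returned (one of the last four; its "shot" number tells which), for a name from the list of things; names that differ only in an ending like _2 or _b are one class to them, and where a whole thing is asked for, a point or a joint stands for the part that bears it (a point fixed in the world has none). Each returns a list of dicts, best first, with "score" (0 to 1); they miss things now and then, are a little off and sometimes report something else, mostly with a low value. They report only what shows in the picture. A call takes as long as a camera call.
- regions_of(thing, picture): "region" (420x560 bool, what is visible of it) and "point" ([row, column] in pixels, amid what is visible of it).
- spot_point(thing, picture): "point" ([row, column] in pixels: a listed point, or the origin of a listed thing).
The state is a dict: "clock": time; "joint_pos": joint angles; "qd": joint speeds; "effort": joint torques, N m; "tool_pos": TCP position; "tcp_rot": TCP orientation; "contact_force": force on the tool from outside, world axes, zero at the start; "moment": the same for the moment, N m; "grip_width": opening from 0.0 (shut) to 1.0 (fully open); "finger_force": force on a finger pad.
Only numpy, scipy, OpenCV 4.12 (cv2) and the standard library are available. Lean on these libraries where they do the work, as an engineer would, in place of code of your own. Each camera call takes 0.05 s, during which the arm holds its last target. There are 200 camera calls.

### The job

With the press carriage still pulled out, build the test stack centred on its round plate, setting down one layer at a time: first the plain steel disc, then the thick cork specimen puck, then the steel cap with its knob up. Then push the carriage by its paddle fully home under the press head so that the stack stays whole and centred, let go, and leave everything else on the bench as it is.

Things in the scene. Friction and masses are not known exactly. Their poses are not given: they have to be found in the camera images.
- press: Fixed bench press, base 170 x 400 mm. Origin at bench height on the slide's centre line; z up, y along the slide from the press head towards the open loading end, x across. The white head (its housing's underside 165 mm, its round ram's 135 mm above the bench) covers y from -0.21 to -0.045; nothing is above the carriage at greater y. Ram axis at y = -0.10.
- carriage (a joint): Travel (m) of the loading carriage along the press's -y: 0 = pulled fully out (round plate's centre at press y = +0.06), 0.16 = fully home against its stop, under the ram. Starts at 0 to 0.03, slides level, stays where left, about 3 N to push, no latch. It is a 150 mm square aluminium slide with the round plate in its middle and a tongue with the paddle on the loading side.
- plate (a point): Centre of the top face of the round steel plate on the carriage, 46 mm above the bench. The plate is 100 mm across and 6 mm thick, flat, no rim. Axes as those of the press (z up, carriage moves home along -y). It moves with the carriage.
- paddle_top (a point): Middle of the top of the carriage's upright black paddle, 95 mm above the bench, 120 mm from the plate's centre along the press's +y. Paddle 40 mm wide (along the press's x), 12 mm thick (along y), 55 mm tall; push its +y face, or pinch it across its width. With the carriage home it is at press y = +0.02, 65 mm clear of the head.
- base_disc: Bottom layer: plain flat steel disc, 68 mm across, 12 mm thick, about 0.34 kg. Origin at the centre of its underside, z up.
- specimen: Middle layer: pressed-cork specimen puck, 60 mm across, 18 mm thick, about 0.06 kg. Origin at the centre of its underside, z up.
- cap: Top layer: steel cap disc, 68 mm across, 10 mm thick, with a round knob 26 mm across and 24 mm tall standing in the middle of its top (34 mm in all), about 0.36 kg. Origin at the centre of the disc's underside, z up.
- wash_bottle: Bystander, loose: closed white bottle, 66 mm across, 150 mm tall. Origin at its underside.
- beaker: Bystander, loose: open clear glass beaker, 80 mm across, 90 mm tall. Origin at its underside.
- wrench: Bystander, loose: flat steel wrench, 150 mm long, lying down. Origin at its underside.
- jar: Bystander, loose: squat amber jar with black lid, 60 mm across, 70 mm tall. Origin at its underside.
- clamp_ring: Bystander, loose: flat aluminium ring, 100 mm outside, 66 mm inside, 12 mm thick (it has a hole; it is not one of the layers). Origin at its underside.
- dish: Bystander, loose: shallow glass dish, 100 mm across, 16 mm tall. Origin at its underside.
- spatula: Bystander, loose: lab spatula, 200 mm long, lying down. Origin at its underside.

How it is judged:
On the way, in this order (a step that is already met when the one before it is completed fails the run):
1. the plain steel disc lies flat and centred on the round plate, released, carriage still out (horizontal distance between base_disc and plate below 0.008 m and z of base_disc in the frame of plate between -0.004 and 0.004 m and angle between base_disc's own z axis and vertical below 0.08 rad and contact force between the fingers and base_disc below 0.1 N and linear speed of base_disc below 0.02 m/s and value of joint carriage below 0.09 m), for 0.2 s.
2. the specimen puck lies centred on the steel disc, released, carriage still out (horizontal distance between each of base_disc, specimen and plate below 0.008 m and z of base_disc in the frame of plate between -0.004 and 0.004 m and angle between each of base_disc, specimen's own z axis and vertical below 0.08 rad and z of specimen in the frame of plate between 0.008 and 0.016 m and contact force between the fingers and specimen below 0.1 N and linear speed of specimen below 0.02 m/s and value of joint carriage below 0.09 m), for 0.2 s.
3. the cap lies centred on the specimen, knob up, released, carriage still out (horizontal distance between each of base_disc, specimen, cap and plate below 0.008 m and z of base_disc in the frame of plate between -0.004 and 0.004 m and angle between each of base_disc, specimen, cap's own z axis and vertical below 0.08 rad and z of specimen in the frame of plate between 0.008 and 0.016 m and z of cap in the frame of plate between 0.026 and 0.034 m and contact force between the fingers and cap below 0.1 N and linear speed of cap below 0.02 m/s and value of joint carriage below 0.09 m), for 0.2 s.
At the end, for the whole second after the job is handed in: The carriage is home (travel over 155 of 160 mm) and at rest; on its round plate lie the plain steel disc, on it the specimen puck, on that the cap with its knob up, each flat (within 0.08 rad), each at its layer's height (within 4 mm) and each within 8 mm of the plate's centre (horizontal distance between each of base_disc, specimen, cap and plate below 0.008 m and z of base_disc in the frame of plate between -0.004 and 0.004 m and angle between each of base_disc, specimen, cap's own z axis and vertical below 0.08 rad and z of specimen in the frame of plate between 0.008 and 0.016 m and z of cap in the frame of plate between 0.026 and 0.034 m and value of joint carriage above 0.155 m and linear speed of each of base_disc, specimen, cap below 0.02 m/s); the robot touches nothing.
It fails at once if a bystander (bottle, beaker, wrench, jar, ring, dish, spatula) is shifted by more than 30 mm or tipped over (distance of any of wash_bottle, beaker, wrench, jar, clamp_ring, dish, spatula from where it was at the start of the episode above 0.03 m or angle between any of wash_bottle, beaker, jar's own z axis and vertical above 0.5 rad).
It fails at once if the fingers touch a layer while the carriage is on its way home or home (travel over 100 mm): it is to be pushed by its paddle (value of joint carriage above 0.1 m and (contact force between the fingers and base_disc above 0.5 N or contact force between the fingers and specimen above 0.5 N or contact force between the fingers and cap above 0.5 N)).
It also fails if it takes over 72 s, if anything falls off the work surface, if the arm or the gripper's body presses on something with over 40 N, if the wrist force passes 120 N, or if a joint passes its speed limit or range.

## Working session

There is one attempt and no reset: what is moved stays moved. The work goes in short steps, Python scripts to look and compute and a shell command to move; the robot and the scene stay as the last step left them, time stands still between calls to the robot, and variables do not carry over. Pictures are saved under pics/ and viewed, at most 10 in all, crops included, and the job is handed in when it is done.

```bash
ls; mkdir -p pics
cat > h.py <<'E'
import numpy as np, cv2
from station import status, read_camera, workorder, regions_of, spot_point
def ray(p,rc):
    K=np.array([[p['fx'],0,p['cx']],[0,p['fy'],p['cy']],[0,0,1.]])
    u=cv2.undistortPoints(np.array([[[rc[1],rc[0]]]],float),K,np.array(p['distortion'],float))[0,0]
    T=np.array(p['extrinsics']); d=T[:3,:3]@np.array([u[0],-u[1],-1.]); return T[:3,3],d/np.linalg.norm(d)
def atz(p,rc,z):
    o,d=ray(p,rc); return o+d*(z-o[2])/d[2]
def tri(rs):
    A=0;b=0
    for o,d in rs:
        M=np.eye(3)-np.outer(d,d);A=A+M;b=b+M@o
    return np.linalg.solve(A,b)
def save(p,n): cv2.imwrite('pics/'+n+'.png',cv2.cvtColor(np.array(p['pixels']),cv2.COLOR_RGB2BGR))
E
python3 - <<'E'
from h import *
np.set_printoptions(precision=4,suppress=True)
s=status.sense();print(s)
P={n:read_camera(n) for n in('top','side','wrist')}
for n in P: save(P[n],n+'0'); print(n,np.array(P[n]['extrinsics'])[:3,3])
for t in 'press plate paddle_top base_disc specimen cap wash_bottle beaker wrench jar clamp_ring dish spatula'.split():
    rs={}
    for n in ('top','side'):
        L=spot_point(t,P[n]); 
        print(t,n,[(np.round(x['point'],1),round(x['score'],2),atz(P[n],x['point'],{'plate':.046,'paddle_top':.095}.get(t,0))[:2]) for x in L[:2]])
        if L: rs[n]=ray(P[n],L[0]['point'])
    if len(rs)==2: print('   tri',tri(rs.values()))
E
```

```text
pics
{'clock': 0.0, 'joint_pos': array([ 1.1734,  0.3329, -0.0647,  1.4609,  0.0216,  1.3499, -0.0885]), 'qd': array([ 0.0011, -0.0002, -0.0002, -0.0009,  0.0004,  0.0008, -0.0003]), 'effort': array([  0.    , -62.3257,   0.0251, -38.9901,  -0.0612,   0.0397,
         0.0001]), 'tool_pos': array([ 0.2287, -0.5813,  0.2387]), 'tcp_rot': array([-0.0007,  0.9825,  0.1863, -0.0002]), 'contact_force': array([ 0.8753,  0.0453, -0.5082]), 'moment': array([-0.0484, -0.0029, -0.03  ]), 'finger_force': 0.0, 'grip_width': 1.0009700406921076}
top [0.2922 0.125  1.6878]
side [0.4529 1.2557 0.8455]
wrist [ 0.2939 -0.5565  0.3839]
press top [(array([209.9, 376.4]), 0.58, array([ 0.5538, -0.1866]))]
press side [(array([188.2, 295.1]), 0.95, array([ 0.5535, -0.2071])), (array([180.9, 362.8]), 0.22, array([ 0.33  , -0.2729]))]
   tri [ 0.5518 -0.1841  0.0133]
plate top [(array([211.2, 365.8]), 0.69, array([ 0.5435, -0.1453]))]
plate side [(array([186.7, 295.1]), 0.9, array([ 0.5487, -0.1369]))]
   tri [ 0.5469 -0.1464  0.0401]
paddle_top top [(array([218.2, 330. ]), 0.97, array([ 0.5177, -0.0301])), (
[... 1444 characters left out ...]
), 0.62, array([0.375 , 0.3842]))]
jar side [(array([314.5, 349.7]), 0.77, array([0.3853, 0.3702]))]
   tri [0.3804 0.382  0.0105]
clamp_ring top [(array([280.2, 398.6]), 0.82, array([ 0.3324, -0.2438]))]
clamp_ring side [(array([186.5, 360.9]), 0.81, array([ 0.3379, -0.2343]))]
   tri [ 0.3348 -0.2455 -0.0065]
dish top [(array([175.4, 186.3]), 0.76, array([0.68  , 0.4112])), (array([159.8, 239.1]), 0.38, array([0.7266, 0.2429]))]
dish side [(array([318.8, 223.5]), 0.83, array([0.6765, 0.4072]))]
   tri [0.6774 0.4105 0.0036]
spatula top [(array([154. , 236.3]), 0.66, array([0.7458, 0.2516]))]
spatula side [(array([273.3, 216. ]), 0.62, array([0.7263, 0.2447]))]
   tri [0.7341 0.2505 0.007 ]
```

View pics/top0.png

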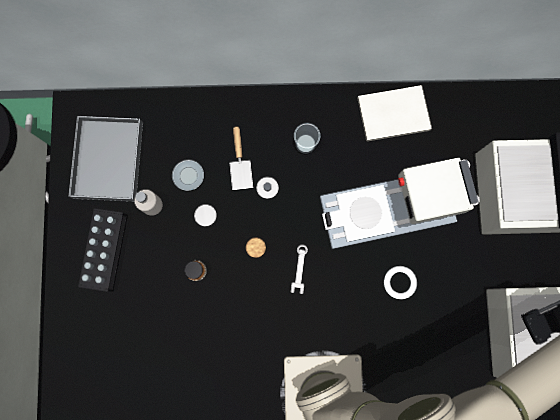

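View pics/side0.png

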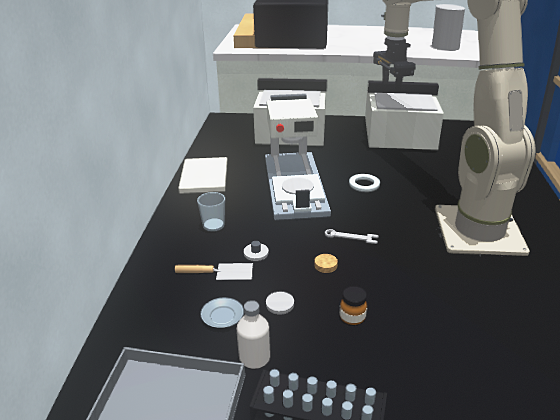

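Top view: disc (215,205), cork (247,256), cap (188,267), plate (212,365), paddle (218,327); the networks agree with the picture. I'll hold one yaw (tool x along press +y) throughout.

```bash
cat >> h.py <<'E'
from scipy.spatial.transform import Rotation as R
def pose():
    s=status.sense(); q=s['tcp_rot']; return np.array(s['tool_pos']),R.from_quat([q[1],q[2],q[3],q[0]]).as_matrix(),s
def to(x,y,z,yaw=102.6):
    p,M,s=pose(); d=M.T@(np.array([x,y,z])-p)/.2
    cur=np.degrees(np.arctan2(M[1,0],M[0,0])); t=(yaw-cur+180)%360-180
    print('t',round(s['clock'],2),'row',np.round(d,3),'turn',round(-t/45,3),'|yaw',round(cur,2),'p',p.round(4),'n',int(np.ceil(np.linalg.norm(d)*.2/.0625)),'tilt',M[2].round(4))
E
python3 -c "
from h import *
to(.34,-.25,.34);to(.45,.1,.3)"
```

```text
t 1.45 row [ 1.124 -1.339 -0.502] turn -1.803 |yaw 21.48 p [ 0.2288 -0.5816  0.2396] n 6 tilt [ 0.e+00  1.e-04 -1.e+00]
t 1.45 row [ 2.277 -2.767 -0.302] turn -1.803 |yaw 21.48 p [ 0.2288 -0.5816  0.2396] n 12 tilt [ 0.e+00  1.e-04 -1.e+00]
```

```bash
python3 -m jog '0.84 -1 -0.5 -0.9; 0.84 -1 -0.5 -0.9; 0.84 -1 -0.5 -0.9; 0.84 -1 -0.5 -0.9;0.84 -1 -0.5 -0.9' 1 ; python3 -c "
from h import *
to(.38,-.15,.34);to(.45,.1,.3)"
```

```text
clock: 2.08
tool_pos: [0.3133, -0.3313, 0.3414]
tcp_rot: [0.001, 0.856, 0.517, 0.0]
contact_force: [0.2, -1.1, 0.5]
grip_width: 1.003
finger_force: 0.0
t 2.08 row [ 0.958 -0.127  0.005] turn -0.896 |yaw 62.29 p [ 0.3133 -0.3313  0.3414] n 4 tilt [-0.0012  0.0025 -1.    ]
t 2.08 row [ 2.227 -0.399  0.203] turn -0.896 |yaw 62.29 p [ 0.3133 -0.3313  0.3414] n 8 tilt [-0.0012  0.0025 -1.    ]
```

```bash
python3 -m jog '1 -0.15 0 -0.9;1 -0.15 0 -0.9;1 -0.15 0 -0.9;1 -0.15 0 -0.9' ; python3 -c "
from h import *
to(.5,.2,.25)"
```

```text
clock: 2.58
tool_pos: [0.3805, -0.1395, 0.3401]
tcp_rot: [0.001, 0.622, 0.783, -0.0]
contact_force: [-0.5, -1.3, 0.0]
grip_width: 0.998
finger_force: 0.0
t 2.58 row [1.518 0.967 0.449] turn 0.011 |yaw 103.11 p [ 0.3805 -0.1395  0.3401] n 6 tilt [-1.4e-03  8.0e-04 -1.0e+00]
```

```bash
python3 -m jog '1 0.65 0.3 0;1 0.65 0.3 0;1 0.65 0.3 0;1 0.65 0.3 0' ; python3 -m jog '1 0.45 0.2 0;1 0.45 0.2 0;1 0.45 0.2 0;1 0.45 0.2 0;1 0.45 0.2 0'
cat >> h.py <<'E'
def look(t,z,cam='wrist',name=None):
    p=read_camera(cam); L=spot_point(t,p); Rg=regions_of(t,p)
    for x in L[:2]: print(t,cam,np.round(x['point'],1),round(x['score'],2),atz(p,x['point'],z).round(4))
    for x in Rg[:2]:
        c=max(cv2.findContours(x['region'].astype(np.uint8),cv2.RETR_EXTERNAL,cv2.CHAIN_APPROX_NONE)[0],key=len)
        W=np.array([atz(p,(q[0,1],q[0,0]),z)[:2] for q in c[::3]],np.float32)
        if len(W)>5: (e,ax,an)=cv2.fitEllipse(W); print('  ellipse@z',z,np.round(e,4),np.round(ax,4),round(x['score'],2),'area',int(x['region'].sum()))
    if name: save(p,name)
    return p,L,Rg
E
python3 - <<'E'
from h import *
p,L,G=look('base_disc',.012,name='w1'); to(.5514,.354,.1)
E
```

```text
clock: 3.08
tool_pos: [0.4635, 0.0819, 0.2795]
tcp_rot: [0.001, 0.626, 0.78, 0.0]
contact_force: [1.2, -0.9, -0.0]
grip_width: 0.998
finger_force: 0.0
clock: 3.7
tool_pos: [0.5067, 0.2977, 0.2386]
tcp_rot: [-0.001, 0.624, 0.781, -0.0]
contact_force: [-1.6, 0.0, 0.2]
grip_width: 0.996
finger_force: 0.0
base_disc wrist [151.5 323.1] 0.96 [0.5506 0.3501 0.012 ]
  ellipse@z 0.012 [0.5538 0.3495] [0.065  0.0656] 0.82 area 2548
t 3.85 row [0.248 0.276 0.698] turn -0.004 |yaw 102.42 p [0.5082 0.2937 0.2397] n 3 tilt [-7.e-04  3.e-04 -1.e+00]
```

View pics/w1.png

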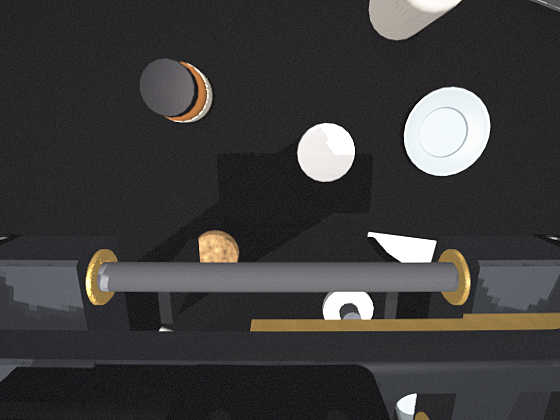

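Wrist view: disc clear at (row 152, col 326), jar and dish well off. Second, closer view.

```bash
python3 -m jog '0.06 0.22 0.5 0;0.06 0.22 0.5 0;0.06 0.22 0.5 0;0.06 0.22 0.5 0'
python3 - <<'E'
from h import *
p,L,G=look('base_disc',.012); to(.552,.352,.021); look('base_disc',.0)
E
```

```text
clock: 4.35
tool_pos: [0.5486, 0.3156, 0.1416]
tcp_rot: [0.0, 0.626, 0.779, 0.001]
contact_force: [0.3, 0.5, 0.9]
grip_width: 1.003
finger_force: 0.0
base_disc wrist [168.  287.9] 0.85 [0.5519 0.351  0.012 ]
  ellipse@z 0.012 [0.554  0.3495] [0.0653 0.0667] 0.8 area 4558
t 4.5 row [0.172 0.053 0.605] turn -0.003 |yaw 102.45 p [0.5488 0.316  0.1419] n 3 tilt [ 2.0e-04  3.2e-03 -1.0e+00]
base_disc wrist [169.2 290.5] 0.69 [0.5556 0.3495 0.    ]
  ellipse@z 0.0 [0.5545 0.3481] [0.0687 0.069 ] 0.6 area 4545
```

```bash
python3 -c "
from h import *
to(.554,.3497,.021)"
python3 -m jog '0.16 0.06 0.4 0;0.16 0.06 0.4 0;0.16 0.06 0.4 0;0.16 0.06 0.4 0'
python3 - <<'E'
from h import *
look('base_disc',.012);to(.554,.3497,.021)
E
```

```text
t 4.65 row [0.159 0.062 0.599] turn -0.003 |yaw 102.47 p [0.5485 0.3159 0.1408] n 2 tilt [-1.0e-04  1.8e-03 -1.0e+00]
clock: 5.15
tool_pos: [0.5538, 0.3498, 0.0613]
tcp_rot: [0.0, 0.626, 0.78, 0.001]
contact_force: [0.2, 0.2, 0.4]
grip_width: 1.0
finger_force: 0.0
base_disc wrist [227.1 274.9] 0.66 [0.5525 0.3553 0.012 ]
  ellipse@z 0.012 [0.5527 0.3551] [0.0562 0.0688] 0.83 area 6806
  ellipse@z 0.012 [0.5956 0.4928] [0.0158 0.0631] 0.54 area 2282
t 5.3 row [ 0.    -0.     0.201] turn -0.004 |yaw 102.42 p [0.554  0.3496 0.0612] n 1 tilt [ 2.0e-04  2.3e-03 -1.0e+00]
```

```bash
python3 -m jog '0 0 0.2 0;0 0 0.2 0;0 0 0.2 0' ; python3 -m jog '0 0 0 0;0 0 0 0;0 0 0 0;0 0 0 0;0 0 0 0;0 0 0 0' -1 25
```

```text
clock: 5.68
tool_pos: [0.5533, 0.3496, 0.0203]
tcp_rot: [0.0, 0.626, 0.78, 0.0]
contact_force: [-0.6, 0.2, 0.8]
grip_width: 1.002
finger_force: 0.0
clock: 6.42
tool_pos: [0.553, 0.3497, 0.0197]
tcp_rot: [0.0, 0.626, 0.78, -0.0]
contact_force: [-1.4, -2.1, 4.6]
grip_width: 0.772
finger_force: 25.0
```

Gripped (67 mm). Lift and carry towards the plate, turning the wrist so its camera can view the plate.

```bash
python3 -m jog '0 0 -0.3 0;-0.2 0 -0.6 0;-0.6 -0.1 -1 0.2;-0.9 -0.3 -1 0.4;-1 -0.45 -1 0.6;-1 -0.45 -1 0.8;-1 -0.45 -1 0.8' ;  python3 -c "
from h import *
to(.475,-.12,.33,12.6)"
```

```text
clock: 7.3
tool_pos: [0.5082, 0.1325, 0.2197]
tcp_rot: [0.001, 0.838, 0.546, -0.0]
contact_force: [0.6, 0.4, -3.6]
grip_width: 0.769
finger_force: 25.0
t 7.3 row [-1.223  0.359 -0.549] turn 1.191 |yaw 66.2 p [0.5082 0.1325 0.2197] n 5 tilt [-0.0016  0.0018 -1.    ]
```

```bash
python3 -m jog '-0.3 0.1 -0.3 0.2;-0.6 0.25 -0.5 0.4;-0.9 0.35 -0.5 0.6;-1 0.35 -0.5 0.8;-1 0.35 -0.5 1;-1 0.35 -0.5 1' ;  python3 - <<'E'
from h import *
p,L,G=look('plate',.046,name='w2'); look('paddle_top',.095); look('press',.0)
to(.475,-.12,.33,12.6)
E
```

```text
clock: 8.05
tool_pos: [0.493, -0.0754, 0.3188]
tcp_rot: [-0.0, 0.982, 0.188, -0.0]
contact_force: [0.5, 1.0, -2.9]
grip_width: 0.772
finger_force: 25.0
plate wrist [161.3 339.1] 0.56 [ 0.548  -0.1415  0.046 ]
plate wrist [164.9 366.2] 0.33 [ 0.557  -0.1769  0.046 ]
  ellipse@z 0.046 [ 0.5457 -0.1357] [0.153  0.2159] 0.81 area 13518
paddle_top wrist [148.1 248.4] 0.81 [ 0.524  -0.0264  0.095 ]
  ellipse@z 0.095 [ 0.547  -0.1254] [0.1361 0.1914] 0.7 area 13754
press wrist [166.5 370.4] 0.6 [ 0.557  -0.1981  0.    ]
press wrist [135.1  91. ] 0.19 [0.4489 0.198  0.    ]
  ellipse@z 0.0 [ 0.5738 -0.2575] [0.1978 0.5834] 0.58 area 36508
t 8.5 row [-0.163  0.172 -0.052] turn 0.199 |yaw 21.55 p [ 0.4927 -0.076   0.3195] n 1 tilt [-0.e+00  1.e-04 -1.e+00]
```

View pics/w2.png

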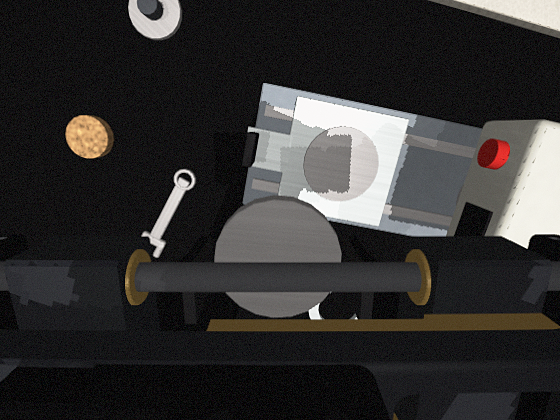

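Plate circle about (row 163, col 341), radius ~38; held disc at (257, 278). Refine the plate by the circle itself, and check the held disc against the TCP.

Run:
```python
from h import *
from scipy.optimize import least_squares
p=read_camera('wrist'); g=cv2.GaussianBlur(cv2.cvtColor(np.array(p['pixels']),cv2.COLOR_RGB2GRAY),(3,3),0).astype(np.float32)
T=np.array(p['extrinsics']);K=np.array([[p['fx'],0,p['cx']],[0,p['fy'],p['cy']],[0,0,1.]])
def proj(W):
    c=(np.asarray(W)-T[:3,3])@T[:3,:3]; c=c*[1,-1,-1]
    return cv2.projectPoints(c.reshape(-1,1,3),np.zeros(3),np.zeros(3),K,np.array(p['distortion'],float))[0][:,0]
th=np.linspace(0,2*np.pi,90,endpoint=False)
def ring(x,y,z,r): return np.c_[x+r*np.cos(th),y+r*np.sin(th),np.full(90,z)]
def samp(q): return cv2.remap(g,q[None,:,0].astype(np.float32),q[None,:,1].astype(np.float32),cv2.INTER_LINEAR)[0]
def score(x,y,z,r):
    a=samp(proj(ring(x,y,z,r-.0015)));b=samp(proj(ring(x,y,z,r+.0015))); return np.mean(np.clip(np.abs(b-a),0,40))
for z in (.036,.046,.056):
    B=max((score(x,y,z,.05),x,y) for x in np.arange(.53,.565,.001) for y in np.arange(-.165,-.125,.001)); print(z,np.round(B,4))
t,M,s=pose(); print(t, 'tcp px',proj([t]))
c=t-[0,0,.017-.0035]+0
B=max((score(t[0]+M[0,0]*u,t[1]+M[1,0]*u,t[2]-.005,.034),u) for u in np.arange(-.012,.012,.001)); print('held offset along tool x',B)
h=t[2]-.0203+.006
```

```text
0.036 [23.5886  0.545  -0.147 ]
0.046 [33.1755  0.545  -0.145 ]
0.056 [25.6288  0.545  -0.143 ]
[ 0.49271745 -0.07610707  0.31954335] tcp px [[276.59845695 271.16737279]]
held offset along tool x (np.float32(30.598024), np.float64(0.004000000000000014))
```

```bash
cat >> h.py <<'E'
th=np.linspace(0,2*np.pi,90,endpoint=False)
class Ring:
    def __init__(s,p):
        s.p=p; s.T=np.array(p['extrinsics']); s.K=np.array([[p['fx'],0,p['cx']],[0,p['fy'],p['cy']],[0,0,1.]])
        s.g=cv2.GaussianBlur(cv2.cvtColor(np.array(p['pixels']),cv2.COLOR_RGB2GRAY),(3,3),0).astype(np.float32)
    def samp(s,x,y,z,r):
        W=np.c_[x+r*np.cos(th),y+r*np.sin(th),np.full(90,z)]
        c=((W-s.T[:3,3])@s.T[:3,:3])*[1,-1,-1]
        q=cv2.projectPoints(c.reshape(-1,1,3),np.zeros(3),np.zeros(3),s.K,np.array(s.p['distortion'],float))[0][:,0].astype(np.float32)
        return cv2.remap(s.g,q[None,:,0],q[None,:,1],cv2.INTER_LINEAR)[0]
    def fit(s,x0,y0,z,r,w=.015,e=.0015):
        f=lambda x,y: np.mean(np.clip(np.abs(s.samp(x,y,z,r+e)-s.samp(x,y,z,r-e)),0,40))
        return np.round(max((f(x,y),x,y) for x in np.arange(x0-w,x0+w,.001) for y in np.arange(y0-w,y0+w,.001)),4)
    def held(s,z_below,r):   # offset of held round thing along tool x
        t,M,_=pose(); z=t[2]-z_below
        f=lambda u:np.mean(np.clip(np.abs(s.samp(t[0]+M[0,0]*u,t[1]+M[1,0]*u,z,r+.0015)-s.samp(t[0]+M[0,0]*u,t[1]+M[1,0]*u,z,r-.0015)),0,40))
        return max((f(u),u) for u in np.arange(-.012,.012,.0005))
E
python3 - <<'E'
from h import *
p=read_camera('wrist');print('held',Ring(p).held(.0077,.034))
E
python3 -m jog '0 0 0 -0.2;0.1 0 0 -0.4;0.2 0.1 0 -0.6;0.3 0.15 0 -0.8;0.3 0.15 0 -1;0.3 0.15 0 -1'; python3 -c "
from h import *
to(.5455,-.1475,.067,101.5)"
```

```text
held (np.float32(32.588585), np.float64(0.0035000000000000135))
clock: 9.35
tool_pos: [0.5596, -0.0822, 0.3193]
tcp_rot: [-0.0, 0.837, 0.548, -0.0]
contact_force: [-0.3, 0.0, -3.3]
grip_width: 0.774
finger_force: 25.0
t 9.35 row [-0.327  0.067  1.261] turn -0.779 |yaw 66.43 p [ 0.5596 -0.0822  0.3193] n 5 tilt [ 2.e-04 -5.e-04 -1.e+00]
```

```bash
python3 -m jog '-0.1 0 0 -0.2;-0.2 0 0 -0.4;-0.3 0.05 0.2 -0.6;-0.33 0.065 0.4 -0.78;-0.33 0.065 0.6 -0.78;-0.33 0.065 0.6 -0.78'; python3 -c "
from h import *
to(.5457,-.1484,.067,101.5)"
```

```text
clock: 10.1
tool_pos: [0.5432, -0.148, 0.1973]
tcp_rot: [-0.002, 0.634, 0.774, -0.001]
contact_force: [-0.7, 0.2, -2.0]
grip_width: 0.774
finger_force: 25.0
t 10.1 row [-0.006  0.015  0.651] turn -0.003 |yaw 101.37 p [ 0.5432 -0.148   0.1973] n 3 tilt [ 0.0022 -0.0045 -1.    ]
```

```bash
python3 -m jog '0 0.015 0.2 0;0 0.015 0.4 0;0 0.015 0.55 0;0 0.015 0.6 0;0 0.015 0.6 0'; python3 -c "
from h import *
to(.5457,-.1484,.067,101.5)"
```

```text
clock: 10.72
tool_pos: [0.5488, -0.1475, 0.0809]
tcp_rot: [0.001, 0.633, 0.774, 0.0]
contact_force: [-0.5, 0.2, -2.1]
grip_width: 0.769
finger_force: 25.0
t 10.72 row [-0.001 -0.016  0.069] turn 0.0 |yaw 101.51 p [ 0.5488 -0.1475  0.0809] n 1 tilt [-7.0e-04  1.1e-03 -1.0e+00]
```

```bash
python3 -m jog '0 -0.01 0.05 0;0 -0.01 0.06 0;0 -0.01 0.06 0;0 -0.01 0.06 0'; python3 -c "
from h import *
to(.5457,-.1484,.066,101.5)"
```

```text
clock: 11.22
tool_pos: [0.5463, -0.1478, 0.0679]
tcp_rot: [0.0, 0.632, 0.775, 0.0]
contact_force: [-0.3, -0.6, -2.5]
grip_width: 0.771
finger_force: 25.0
t 11.22 row [-0.003 -0.003  0.009] turn 0.002 |yaw 101.57 p [ 0.5463 -0.1478  0.0679] n 1 tilt [-2.e-04  4.e-04 -1.e+00]
```

```bash
python3 -m jog '-0.003 -0.003 0.01 0;-0.003 -0.003 0.01 0;-0.003 -0.003 0.01 0'; python3 -m jog '0 0 0 0;0 0 0 0;0 0 0 0;0 0 0 0' 1; python3 -m jog '0 0 -0.2 0;0 0 -0.5 0;0.3 0 -0.7 0;0.6 0 -0.7 0;1 0 -0.7 0;1 0 -0.7 0;1 0 -0.7 0'
python3 - <<'E'
from h import *
p=read_camera('top');r=Ring(p);print('disc',r.fit(.545,-.145,.058,.034),'plate',r.fit(.545,-.145,.046,.05))
L=spot_point('base_disc',p);print([(x['score'],atz(p,x['point'],.046)) for x in L[:1]])
im=np.array(p['pixels'])[160:280,290:470];cv2.imwrite('pics/t2.png',cv2.resize(im[:,:,::-1],None,fx=4,fy=4))
to(.449,.13,.15)
E
```

```text
clock: 11.6
tool_pos: [0.5458, -0.1485, 0.0657]
tcp_rot: [0.0, 0.632, 0.775, 0.0]
contact_force: [1.0, 0.2, -1.6]
grip_width: 0.771
finger_force: 25.0
clock: 12.1
tool_pos: [0.5456, -0.1484, 0.0656]
tcp_rot: [0.0, 0.632, 0.775, -0.0]
contact_force: [-0.1, -0.4, 0.3]
grip_width: 0.99
finger_force: 0.0
clock: 12.98
tool_pos: [0.5051, 0.0495, 0.2059]
tcp_rot: [0.0, 0.631, 0.776, 0.0]
contact_force: [-0.1, -0.4, -0.4]
grip_width: 1.004
finger_force: 0.0
disc [11.3174  0.541  -0.143 ] plate [ 9.7199  0.54   -0.143 ]
[(0.57, array([ 0.55004566, -0.14291509,  0.046     ]))]
t 13.07 row [ 0.466 -0.194  0.277] turn -0.024 |yaw 101.54 p [0.5057 0.0466 0.2055] n 2 tilt [-6.e-04 -1.e-04 -1.e+00]
```

View pics/t2.png

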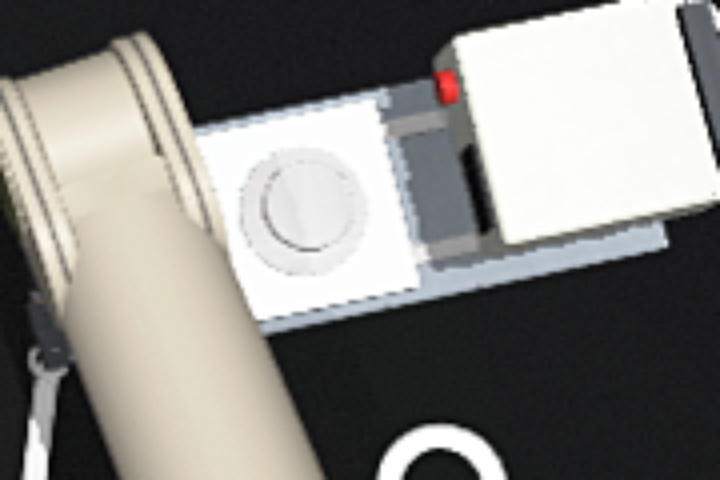

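Top crop: disc (307,207) concentric with plate (303,212) once height parallax is allowed for. Next the cork.

```bash
python3 -m jog '0.25 -0.1 0.1 0;0.45 -0.2 0.27 0;0.45 -0.2 0.27 0;0.45 -0.2 0.27 0'
python3 - <<'E'
from h import *
p,L,G=look('specimen',.018); q=atz(p,G[0]['point'],.018);r=Ring(p)
for z in (.012,.018,.024): print(z,r.fit(q[0],q[1],z,.03))
save(p,'w3');to(.45,.194,.06)
E
```

```text
clock: 13.58
tool_pos: [0.4492, 0.1262, 0.1518]
tcp_rot: [0.0, 0.633, 0.774, 0.0]
contact_force: [0.0, -0.3, 0.2]
grip_width: 1.0
finger_force: 0.0
specimen wrist [127.4 290.2] 0.56 [0.4478 0.1956 0.018 ]
  ellipse@z 0.018 [0.4485 0.194 ] [0.0587 0.0593] 0.78 area 3894
0.012 [40.      0.4501  0.195 ]
0.018 [40.      0.4491  0.195 ]
0.024 [40.      0.4481  0.195 ]
t 13.72 row [0.33  0.069 0.46 ] turn -0.026 |yaw 101.43 p [0.4494 0.1265 0.1521] n 2 tilt [ 1.e-04  1.e-03 -1.e+00]
```

```bash
python3 -m jog '0.15 0.05 0.2 0;0.34 0.066 0.46 0;0.34 0.066 0.46 0;0.34 0.066 0.46 0;0.34 0.066 0.46 0' ; python3 -c "
from h import *
to(.4488,.1957,.024,101.5)"
```

```text
clock: 14.35
tool_pos: [0.449, 0.1959, 0.0607]
tcp_rot: [0.001, 0.633, 0.774, 0.001]
contact_force: [0.7, 0.8, -0.2]
grip_width: 1.003
finger_force: 0.0
t 14.35 row [-0.001 -0.001  0.184] turn -0.001 |yaw 101.44 p [0.449  0.1959 0.0607] n 1 tilt [-7.0e-04  2.3e-03 -1.0e+00]
```

```bash
python3 -m jog '0 0 0.18 0;0 0 0.18 0;0 0 0.18 0' ; python3 -m jog '0 0 0 0;0 0 0 0;0 0 0 0;0 0 0 0;0 0 0 0;0 0 0 0' -1 12; python3 -m jog '0 0 -0.3 0;-0.2 0 -0.6 0;-0.6 0.2 -0.7 0;-0.8 0.35 -0.7 0;-1 0.4 -0.7 0;-1 0.4 -0.7 0;-1 0.4 -0.7 0'
python3 - <<'E'
from h import *
p=read_camera('wrist');print('held',Ring(p).held(.006,.030));save(p,'w4');to(.5457,-.1484,.09,101.5)
E
```

```text
clock: 14.72
tool_pos: [0.4483, 0.1968, 0.0249]
tcp_rot: [0.001, 0.633, 0.775, 0.0]
contact_force: [0.2, -0.2, 0.1]
grip_width: 0.998
finger_force: 0.0
clock: 15.48
tool_pos: [0.4476, 0.1969, 0.0237]
tcp_rot: [0.0, 0.632, 0.775, -0.0]
contact_force: [-0.7, -1.3, 5.3]
grip_width: 0.682
finger_force: 12.0
clock: 16.35
tool_pos: [0.5655, 0.0177, 0.163]
tcp_rot: [-0.001, 0.632, 0.775, 0.0]
contact_force: [0.6, 0.2, -0.6]
grip_width: 0.686
finger_force: 12.0
held (np.float32(29.948807), np.float64(-0.002499999999999992))
t 16.4 row [-0.797 -0.265  0.366] turn 0.004 |yaw 101.67 p [0.5653 0.0184 0.1633] n 3 tilt [ 7.e-04 -6.e-04 -1.e+00]
```

```bash
python3 -m jog '-0.3 -0.1 0 0;-0.6 -0.2 0 0;-0.76 -0.25 0.1 0;-0.767 -0.264 0.25 0;-0.767 -0.264 0.34 0;-0.767 -0.264 0.34 0;-0.767 -0.264 0.34 0'; python3 -c "
from h import *
to(.5445,-.1425,.0825,101.5)"
```

```text
clock: 17.27
tool_pos: [0.5459, -0.1428, 0.0966]
tcp_rot: [0.001, 0.632, 0.775, 0.0]
contact_force: [-0.9, 0.2, -0.4]
grip_width: 0.692
finger_force: 12.0
t 17.27 row [ 0.003 -0.007  0.071] turn 0.004 |yaw 101.67 p [ 0.5459 -0.1428  0.0966] n 1 tilt [-4.0e-04  1.4e-03 -1.0e+00]
```

```bash
python3 -m jog '0.001 -0.004 0.05 0;0.001 -0.004 0.068 0;0.001 -0.004 0.068 0;0.001 -0.004 0.068 0;0.001 -0.004 0.068 0'; python3 -c "
from h import *
to(.5445,-.1425,.0817,101.5)"
```

```text
clock: 17.9
tool_pos: [0.5443, -0.1438, 0.082]
tcp_rot: [0.0, 0.632, 0.775, 0.0]
contact_force: [0.5, 0.2, -1.0]
grip_width: 0.688
finger_force: 12.0
t 17.9 row [0.006 0.002 0.001] turn 0.002 |yaw 101.57 p [ 0.5443 -0.1438  0.082 ] n 1 tilt [-1.e-04  1.e-04 -1.e+00]
```

Release, retreat toward the cap, and check.

```bash
python3 -m jog '0.004 0 0.001 0;0.004 0 0.001 0;0.004 0 0.001 0' ; python3 -m jog '0 0 0 0;0 0 0 0;0 0 0 0;0 0 0 0' 1; python3 -m jog '0 0 -0.2 0;0 0 -0.4 0;0.3 0 -0.5 0;0.6 0.1 -0.5 0;0.9 0.2 -0.5 0;1 0.3 -0.5 0;1 0.3 -0.5 0'
python3 - <<'E'
from h import *
p=read_camera('top')
im=np.array(p['pixels'])[160:280,290:470];cv2.imwrite('pics/t3.png',cv2.resize(im[:,:,::-1],None,fx=4,fy=4))
to(.64,.085,.17)
E
```

```text
clock: 18.27
tool_pos: [0.5441, -0.143, 0.0818]
tcp_rot: [0.0, 0.632, 0.775, -0.0]
contact_force: [0.6, -0.3, -2.0]
grip_width: 0.683
finger_force: 12.0
clock: 18.77
tool_pos: [0.5441, -0.1431, 0.0818]
tcp_rot: [0.0, 0.632, 0.775, -0.0]
contact_force: [0.2, 0.2, 0.1]
grip_width: 0.983
finger_force: 0.0
clock: 19.65
tool_pos: [0.5629, 0.0678, 0.1818]
tcp_rot: [-0.0, 0.631, 0.776, 0.001]
contact_force: [-0.1, 0.0, -0.0]
grip_width: 1.001
finger_force: 0.0
t 19.7 row [0.016 0.398 0.058] turn -0.02 |yaw 101.68 p [0.5627 0.0658 0.1816] n 2 tilt [ 4.e-04 -3.e-04 -1.e+00]
```

View pics/t3.png

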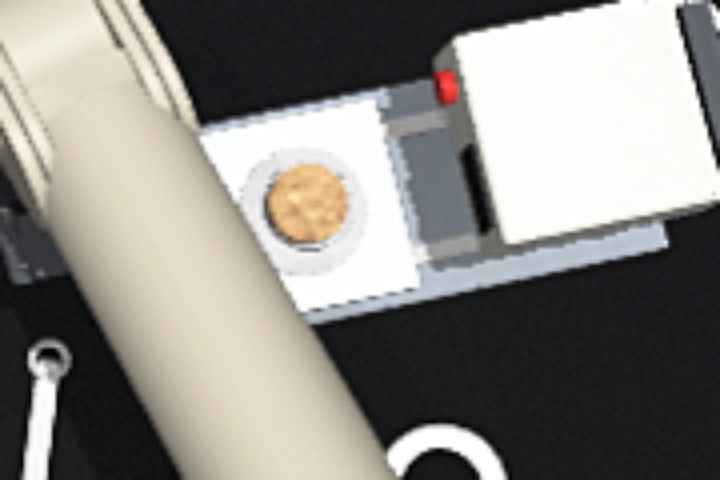

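Cork (308,203) sits about 2 mm from expected concentric position; fine. Now the cap.

```bash
python3 -m jog '0.01 0.2 0.05 0;0.02 0.4 0.06 0;0.02 0.4 0.06 0;0.02 0.4 0.06 0'
python3 - <<'E'
from h import *
p,L,G=look('cap',.0); look('cap',.01); r=Ring(p)
print('disc',r.fit(.634,.151,.010,.034),'knob',r.fit(.634,.151,.034,.013))
to(.634,.151,.08,101.6)
E
```

```text
clock: 20.2
tool_pos: [0.6398, 0.0838, 0.1696]
tcp_rot: [-0.0, 0.633, 0.774, -0.0]
contact_force: [-0.6, -0.4, -0.5]
grip_width: 1.0
finger_force: 0.0
cap wrist [125.7 284.4] 0.87 [0.6338 0.1538 0.    ]
  ellipse@z 0.0 [0.6375 0.1537] [0.068 0.069] 0.89 area 4138
cap wrist [127.5 285.5] 0.74 [0.6351 0.1525 0.01  ]
  ellipse@z 0.01 [0.637  0.1536] [0.066  0.0669] 0.7 area 4133
disc [40.     0.638  0.155] knob [40.     0.638  0.155]
t 20.5 row [0.333 0.037 0.451] turn -0.001 |yaw 101.55 p [0.6401 0.0844 0.1702] n 2 tilt [-7.e-04  4.e-04 -1.e+00]
```

```bash
python3 -c "
from h import *
to(.637,.154,.08,101.6)"; python3 -m jog '0.15 0.02 0.2 0;0.345 0.018 0.4 0;0.345 0.018 0.45 0;0.345 0.018 0.45 0;0.345 0.018 0.45 0' ; python3 -c "
from h import *
to(.637,.154,.030,101.6)"
```

```text
t 20.5 row [0.344 0.054 0.451] turn -0.001 |yaw 101.55 p [0.6401 0.0844 0.1702] n 2 tilt [-7.e-04  4.e-04 -1.e+00]
clock: 21.12
tool_pos: [0.6311, 0.152, 0.081]
tcp_rot: [0.001, 0.633, 0.774, 0.0]
contact_force: [-0.8, -0.3, -1.0]
grip_width: 1.001
finger_force: 0.0
t 21.12 row [0.004 0.031 0.255] turn -0.003 |yaw 101.46 p [0.6311 0.152  0.081 ] n 1 tilt [-7.0e-04  1.8e-03 -1.0e+00]
```

```bash
python3 -m jog '0.004 0.031 0.1 0;0.004 0.031 0.255 0;0.004 0.031 0.255 0;0.004 0.031 0.255 0' ; python3 -m jog '0 0 0 0;0 0 0 0;0 0 0 0;0 0 0 0;0 0 0 0;0 0 0 0;0 0 0 0;0 0 0 0' -1 30; python3 -c "
from h import *
to(.637,.154,.030,101.6)"
```

```text
clock: 21.62
tool_pos: [0.6364, 0.1553, 0.0295]
tcp_rot: [0.0, 0.632, 0.775, 0.0]
contact_force: [0.9, -0.2, 1.0]
grip_width: 0.996
finger_force: 0.0
clock: 22.62
tool_pos: [0.6358, 0.1552, 0.0287]
tcp_rot: [0.0, 0.632, 0.775, -0.0]
contact_force: [-0.8, -0.2, 0.1]
grip_width: 0.289
finger_force: 30.0
t 22.62 row [-0.007  0.004 -0.007] turn -0.001 |yaw 101.58 p [0.6358 0.1552 0.0287] n 1 tilt [-1.e-04 -1.e-04 -1.e+00]
```

```bash
python3 -m jog '0 0 -0.3 0;0 0 -0.6 0;-0.3 -0.1 -0.8 0;-0.5 -0.3 -0.8 0;-0.7 -0.3 -0.8 0;-0.7 -0.3 -0.8 0;-0.7 -0.3 -0.8 0'
python3 - <<'E'
from h import *
p=read_camera('wrist');r=Ring(p);print('held',r.held(.0187,.034),r.held(-.0053,.013));to(.5435,-.145,.1055,101.6);save(p,'w5')
E
```

```text
clock: 23.5
tool_pos: [0.6049, 0.0065, 0.1883]
tcp_rot: [-0.0, 0.632, 0.775, -0.0]
contact_force: [-0.8, 1.0, -3.5]
grip_width: 0.29
finger_force: 30.0
held (np.float32(28.365843), np.float64(-0.001499999999999991)) (np.float32(24.250412), np.float64(-0.0019999999999999914))
t 23.55 row [-0.684 -0.454  0.414] turn 0.001 |yaw 101.66 p [0.6049 0.0073 0.1884] n 3 tilt [ 8.e-04 -4.e-04 -1.e+00]
```

View pics/w5.png

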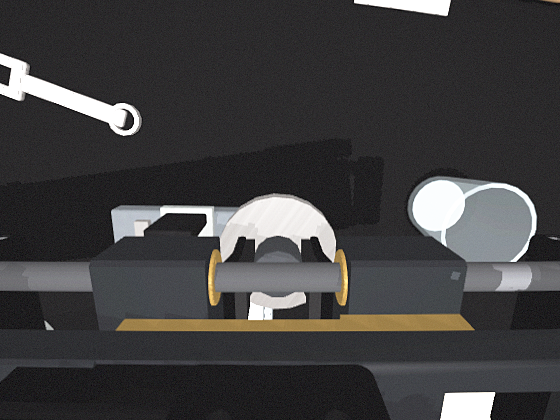

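Cap held flat by the knob, offset −1.7 mm. Carry over the stack.

```bash
python3 -m jog '-0.25 -0.2 0 0;-0.5 -0.35 0 0;-0.676 -0.453 0 0;-0.676 -0.453 0.15 0;-0.676 -0.453 0.3 0;-0.676 -0.453 0.34 0;-0.676 -0.453 0.34 0'; python3 -c "
from h import *
to(.543,-.1433,.1055,101.6)"
```

```text
clock: 24.42
tool_pos: [0.5439, -0.1435, 0.1209]
tcp_rot: [-0.0, 0.632, 0.775, 0.0]
contact_force: [-0.2, -0.2, -3.3]
grip_width: 0.295
finger_force: 30.0
t 24.43 row [ 0.002 -0.004  0.077] turn 0.001 |yaw 101.67 p [ 0.5439 -0.1435  0.1209] n 1 tilt [ 6.e-04 -1.e-04 -1.e+00]
```

```bash
python3 -m jog '0.002 -0.004 0.05 0;0.002 -0.004 0.074 0;0.002 -0.004 0.074 0;0.002 -0.004 0.074 0;0.002 -0.004 0.074 0'; python3 -c "
from h import *
to(.543,-.1433,.1045,101.6)"
```

```text
clock: 25.05
tool_pos: [0.5429, -0.1444, 0.1062]
tcp_rot: [0.0, 0.632, 0.775, 0.0]
contact_force: [0.0, -0.6, -3.8]
grip_width: 0.29
finger_force: 30.0
t 25.05 row [0.005 0.002 0.009] turn -0.001 |yaw 101.57 p [ 0.5429 -0.1444  0.1062] n 1 tilt [-3.e-04  4.e-04 -1.e+00]
```

```bash
python3 -m jog '0.004 0 0.006 0;0.004 0 0.008 0;0.004 0 0.009 0;0.004 0 0.009 0' ; python3 -m jog '0 0 0 0;0 0 0 0;0 0 0 0;0 0 0 0;0 0 0 0;0 0 0 0' 0.4; python3 -c "
from h import *
to(.5,.04,.2,101.6)"
```

```text
clock: 25.55
tool_pos: [0.5426, -0.1435, 0.1046]
tcp_rot: [0.0, 0.632, 0.775, -0.0]
contact_force: [-3.7, 0.4, 6.0]
grip_width: 0.29
finger_force: 30.0
clock: 26.3
tool_pos: [0.5426, -0.1435, 0.1041]
tcp_rot: [0.0, 0.632, 0.775, -0.0]
contact_force: [1.0, -0.0, -0.8]
grip_width: 0.694
finger_force: 0.0
t 26.3 row [ 0.942 -0.024 -0.479] turn -0.0 |yaw 101.58 p [ 0.5426 -0.1435  0.1041] n 4 tilt [-1.e-04  0.e+00 -1.e+00]
```

```bash
python3 -m jog '0 0 -0.2 0;0 0 -0.4 0;0.2 0 -0.5 0;0.5 0 -0.5 0;0.8 0 -0.5 0;1 0 -0.5 0;1 0 -0.5 0;1 0 -0.5 0' -1
python3 - <<'E'
from h import *
p=read_camera('top');L=spot_point('paddle_top',p);print([(x['score'],atz(p,x['point'],.095)) for x in L[:2]])
q=read_camera('side');M=spot_point('paddle_top',q);print([(x['score'],x['point']) for x in M[:2]])
if L and M: print(tri([ray(p,L[0]['point']),ray(q,M[0]['point'])]))
a=np.array(p['pixels'])[160:280,290:470];b=np.array(q['pixels'])[90:240,220:380]
cv2.imwrite('pics/t4.png',np.vstack([cv2.resize(x[:,:,::-1],(400,290)) for x in(a,b)]))
to(.51,.03,.18,101.6)
E
```

```text
clock: 27.3
tool_pos: [0.5026, 0.0515, 0.2041]
tcp_rot: [0.0, 0.632, 0.775, -0.0]
contact_force: [0.0, -0.9, -0.3]
grip_width: 0.009
finger_force: 0.0
[]
[(0.82, [190.0, 300.2])]
t 27.5 row [-0.111  0.015  0.12 ] turn -0.003 |yaw 101.46 p [0.5026 0.0512 0.204 ] n 1 tilt [ 1.e-04 -2.e-04 -1.e+00]
```

View pics/t4.png

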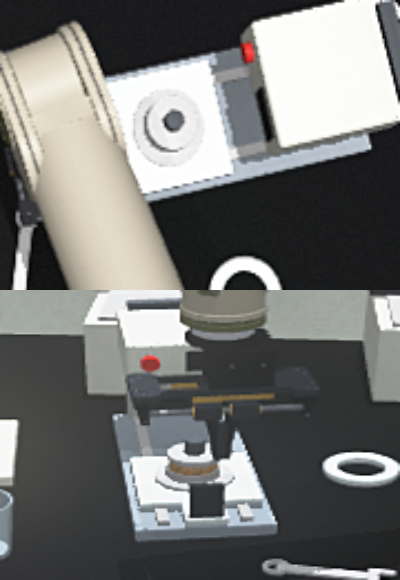

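Whole stack is concentric and upright: disc, cork, cap with knob up. Now lower the closed fingers behind the paddle.

```bash
python3 -m jog '-0.15 0.01 0.1 0;-0.15 0.01 0.3 0;-0.15 0.01 0.5 0;-0.15 0.01 0.6 0;-0.15 0.01 0.6 0;-0.15 0.01 0.6 0' ; python3 -c "
from h import *
to(.521+.032-.003,-.145-.04+.157-.12,.083,101.6)"
```

```text
clock: 28.25
tool_pos: [0.5113, 0.0233, 0.0853]
tcp_rot: [0.001, 0.632, 0.775, 0.0]
contact_force: [0.2, -0.6, 0.6]
grip_width: 0.007
finger_force: 0.0
t 28.25 row [-0.878  0.018  0.012] turn -0.001 |yaw 101.56 p [0.5113 0.0233 0.0853] n 3 tilt [-4.0e-04  1.6e-03 -1.0e+00]
```

```bash
python3 -m jog '-0.05 0 0 0;-0.09 0 0 0;-0.12 0 0 0;-0.15 0 0 0;-0.18 0 0 0;-0.21 0 0 0;-0.25 0 0 0;-0.3 0 0 0' ; python3 -m jog '-0.06 0 0 0;-0.12 0 0 0;-0.18 0 0 0;-0.24 0 0 0;-0.3 0 0 0;-0.36 0 0 0;-0.41 0 0 0;-0.45 0 0 0'
python3 - <<'E'
from h import *
p=read_camera('side');save(p,'s5')
im=np.array(p['pixels'])[90:240,220:380];cv2.imwrite('pics/s5c.png',cv2.resize(im[:,:,::-1],(640,600)))
E
```

```text
clock: 29.25
tool_pos: [0.5223, -0.0356, 0.084]
tcp_rot: [-0.0, 0.632, 0.775, -0.0]
contact_force: [-3.9, 3.8, 1.9]
grip_width: 0.006
finger_force: 1.8
clock: 30.25
tool_pos: [0.5406, -0.1243, 0.0841]
tcp_rot: [0.0, 0.632, 0.775, -0.0]
contact_force: [-3.4, 3.1, -0.7]
grip_width: 0.004
finger_force: 1.8
```

View pics/s5c.png

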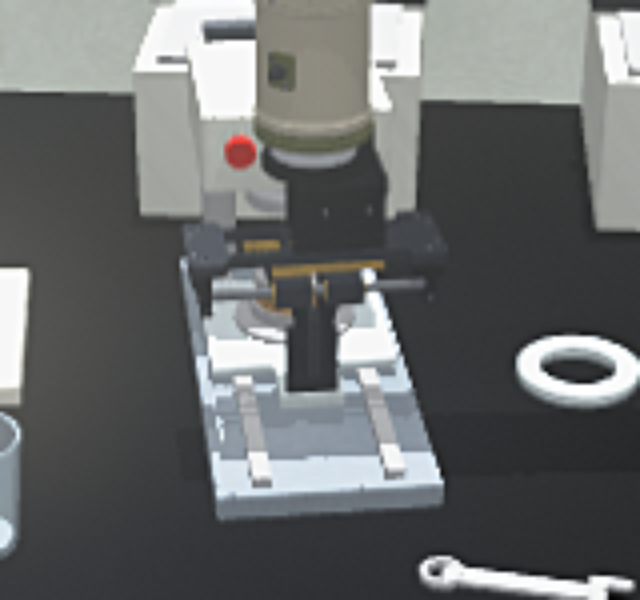

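Carriage is sliding with ~5 N, fingers squarely behind the paddle. Continue slowly until the stop is felt.

```bash
python3 -m jog '-0.03 0 0 0;-0.06 0 0 0;-0.08 0 0 0;-0.1 0 0 0;-0.11 0 0 0;-0.12 0 0 0'; python3 -c "
from h import *
to(.5406,-.1243,.084,101.6)"
```

```text
clock: 31.05
tool_pos: [0.5454, -0.147, 0.0842]
tcp_rot: [0.0, 0.632, 0.775, 0.0]
contact_force: [-2.0, 3.3, 2.3]
grip_width: 0.007
finger_force: 1.6
t 31.05 row [ 0.116 -0.001  0.001] turn -0.0 |yaw 101.59 p [ 0.5454 -0.147   0.0842] n 1 tilt [-1.e-04  2.e-04 -1.e+00]
```

```bash
python3 -m jog '-0.02 0 0 0;-0.03 0 0 0;-0.04 0 0 0;-0.05 0 0 0;-0.06 0 0 0'; python3 -c "
from h import *
to(.5406,-.1243,.084,101.6)"
```

```text
clock: 31.68
tool_pos: [0.5471, -0.1557, 0.0841]
tcp_rot: [-0.002, 0.631, 0.775, 0.001]
contact_force: [-8.3, 15.6, 8.8]
grip_width: 0.003
finger_force: 8.8
t 31.68 row [ 0.16  -0.     0.001] turn 0.002 |yaw 101.69 p [ 0.5471 -0.1557  0.0841] n 1 tilt [ 0.004  -0.0012 -1.    ]
```

Stop felt (force up to ~18 N, motion stalled). Settle, then back off.

```bash
python3 -m jog '-0.005 0 0 0;-0.005 0 0 0;-0.005 0 0 0'; python3 -m jog '0.05 0 0 0;0.1 0 0 0;0.2 0 0 0;0.35 0 0 0;0.5 0 -0.2 0;0.7 0 -0.4 0;0.9 0 -0.5 0;1 0 -0.5 0'
python3 - <<'E'
from h import *
q=read_camera('side');b=np.array(q['pixels'])[90:240,220:380]
p=read_camera('top');L=spot_point('paddle_top',p);M=spot_point('paddle_top',q)
print([(x['score'],atz(p,x['point'],.095)) for x in L[:1]],[(x['score'],atz(q,x['point'],.095)) for x in M[:1]])
cv2.imwrite('pics/s6.png',cv2.resize(b[:,:,::-1],(640,600)))
E
```

```text
clock: 32.05
tool_pos: [0.5471, -0.1557, 0.0841]
tcp_rot: [-0.002, 0.631, 0.776, 0.001]
contact_force: [-8.7, 15.2, 8.7]
grip_width: 0.005
finger_force: 8.4
clock: 33.05
tool_pos: [0.5079, 0.0389, 0.1855]
tcp_rot: [0.002, 0.631, 0.776, 0.001]
contact_force: [0.5, -0.4, -0.7]
grip_width: 0.003
finger_force: 0.0
[] [(0.76, array([ 0.55251832, -0.17231416,  0.095     ]))]
```

View pics/s6.png

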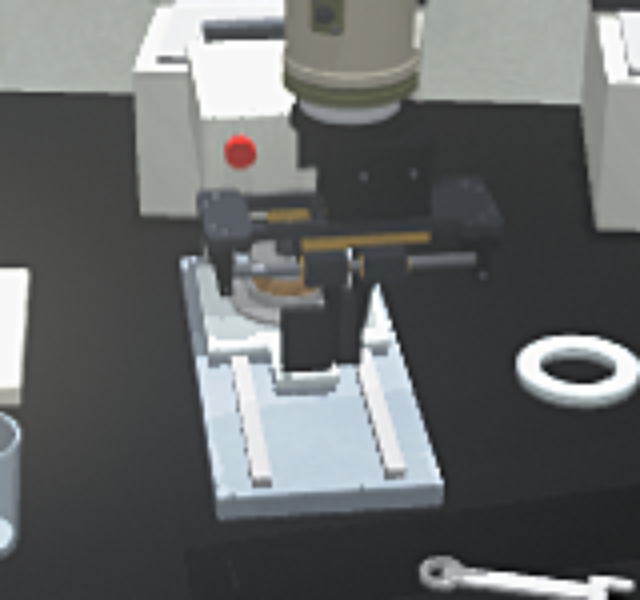

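All ten views are used; the picture shows carriage home and stack in line. Move the arm aside and check the layers numerically.

```bash
python3 -m jog '0 -0.3 -0.3 0;0 -0.6 -0.6 0;0 -0.8 -0.8 0;0 -0.8 -0.8 0;0 -0.8 -0.8 0'
python3 - <<'E'
from h import *
q=read_camera('side')
for t,z in (('plate',.046),('base_disc',.046),('specimen',.058),('cap',.076),('paddle_top',.095)):
    L=spot_point(t,q);print(t,[(round(x['score'],2),atz(q,x['point'],z)[:2].round(4)) for x in L[:2]])
    G=regions_of(t,q)
    for g in G[:1]:
        ys,xs=np.where(g['region']);print('   region cols',xs.min(),xs.max(),'rows',ys.min(),ys.max())
E
```

```text
clock: 33.88
tool_pos: [0.3507, 0.002, 0.346]
tcp_rot: [0.002, 0.634, 0.773, 0.0]
contact_force: [0.4, 0.2, -0.9]
grip_width: 0.003
finger_force: 0.0
plate [(0.69, array([ 0.5789, -0.3066])), (0.35, array([ 0.5756, -0.3204]))]
   region cols 269 316 rows 154 186
base_disc [(0.52, array([ 0.3372, -0.1697])), (0.51, array([ 0.5651, -0.3318]))]
   region cols 282 300 rows 161 166
specimen [(0.45, array([ 0.5828, -0.2924]))]
cap [(0.72, array([ 0.5749, -0.3042]))]
   region cols 283 301 rows 146 158
paddle_top [(0.88, array([ 0.5591, -0.1725])), (0.32, array([ 0.5415, -0.0446]))]
   region cols 269 316 rows 153 186
```

```bash
python3 -c "
from station import workorder
print(workorder.job_done())"
```

```text
the job is handed in; nothing more can be done
None
```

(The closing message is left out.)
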